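Hang a print hanger behind the lip of the drying rail

ROBOT

A 7-joint arm with a two-finger parallel gripper is mounted at the origin on the work surface; the furniture and walls round the work are solid. World frame = base frame: x ahead of the robot, y to its left, z up, the work surface at z = 0. Lengths are in mm, angles in rad, forces in N, time in s.
With the tool pointing down it reaches from about 425 to 825 mm from the base axis. Payload 3.6 kg.
Tool frame: the origin (TCP) lies at the centre of the arm's flange, where the gripper is bolted on; the fingertips stand 173 mm ahead of it and the grasp point (between the pads) lies 155 mm ahead of it; z points along the fingers, y is the direction in which the jaws open and shut (so a half turn about z gives the same grasp; the last joint's range is limited). The gripper opens to 85 mm and grips with 20 to 120 N. Pads are 22 mm wide; open, the fingers measure 114 mm over their backs; the gripper's body (76 mm by 85 mm) begins 54 mm behind the grasp point. The pads swing forward as they close: fully open they stand 13 mm farther back than shut.
Start: joints at [-1.317, 0.615, -0.013, 1.423, 0.008, 1.103, -0.04], TCP at [179.482, 624.71, 404.697] pointing down, gripper open.
Joint ranges: [-3.12, 3.12], [-0.3, 2.06], [-1.34, 1.32], [0.26, 2.42], [-1.36, 4.5], [0.01, 1.98], [-2.84, 2.84]. Speed limits (rad/s): [2.79, 2.79, 3.14, 3.14, 3.14, 3.14, 3.14].

INTERFACE

Orientations are given as a 3x3 rotation matrix whose columns are the frame's x, y, z axes.
In Python, from plant import bot gives the robot as it stands. The module is installed in compiled form; this text tells all that it offers.
- The arm moves only by the tool jog_arm, never from a script. Its argument "motion" is a list of rows, each a list of 7 numbers: the turn, a rotation vector about the tool's x, y, z in degrees, then the shift along the tool's x, y, z in m, then the finger opening in m, from 0 to 0.0854. A call has 1 to 20 rows; each row shifts and turns the commanded pose from where the row before left it, along the tool's axes as they then stand; what a row does not reach is not made up. A row lasts 1/12 s, in which the tool goes at most 41.7 mm and 7.16 degrees, less where a joint would pass 70% of its speed; a pose out of reach is approached as far as the arm can. A call with a gripper value outside its range is refused whole. The fingers move at their own pace and stop on an object; "newtons" is the grip in N (left out, the last holds). Time passes only in rows, so rows that do not move let the fingers close. It gives the time, the measured TCP pose, the force and the opening at its end, in the units of the state.
- bot.get_obs(): the state, without advancing time (a new reading comes with each control period).
- bot.camera(name): name is "scene" or "top"; returns the picture (480x640x3 uint8, red, green, blue); there is no depth.
- bot.camera_params(name): a dict with "fx", "fy", "cx", "cy" (pixels), "R" (3x3) and "t" (3): a world point X has camera coordinates R X + t. Camera axes: x right, y down, z forward; pixel columns grow to the right and rows downward; lengths in mm; the calibration is good to about 2 mm. A picture is of the moment at which its call begins. camera_params takes no time and is no camera call.
- bot.hand_in(): hands the job in, once; it reports no verdict.
Trained networks look in the newest picture that a camera, given by its name, has taken for a name from the list of things; names that differ only in an ending like _2 or _b are one class to them, and where a whole thing is asked for, a point or a joint stands for the part that bears it (a point fixed in the world has none). Each returns a list of dicts, best first, with "p" (0 to 1); they miss things now and then, are a little off and sometimes report something else, mostly with a low value. They report only what shows in the picture. A call takes as long as a camera call. They do not tell look-alikes from the thing itself.
- bot.recognise(camera, query): "point" ([x, y, z] in mm, in the coordinates of the camera as it stood for that picture, good to about 4 mm: the middle of the surface that is visible of it).
- bot.trace(camera, query): "mask" (480x640 bool, what is visible of it).
- bot.tip_of(camera, query): "point" ([x, y, z] in mm, in the coordinates of the camera as it stood for that picture, good to about 4 mm: a listed point, or the origin of a listed thing).
The state is a dict: "time": time; "joint_pos": joint angles; "joint_velocities": joint speeds; "joint_efforts": joint torques, N m; "tcp_pos": TCP position; "eef_rot": TCP orientation; "force": force on the tool from outside, world axes, zero at the start; "moment": the same for the moment, N m; "grip_width": finger opening in mm.
Only numpy, scipy, OpenCV 4.12 (cv2) and the standard library are available. Lean on these libraries where they do the work, as an engineer would, in place of code of your own. Each camera call takes 0.05 s, during which the arm holds its last target. There are 200 camera calls.

TASK

Take the print hanger from the wooden parking stand by its blue tab, lift its tongue over the front lip of the drying rail at the green-marked entry end, and lower it, still held, until the tongue sits fully home on the channel floor behind the lip. Then, keeping hold, slide it along the channel until it bears against the red stop's rubber buffer, and let go, leaving it hanging upright against the buffer. The rail is delicate: feel your way in with light forces, never press the hanger on rail or stop harder than 15 N, and do not disturb the jar, the loupe or the weight.

Things in the scene. Friction and masses are not known exactly. Their poses are not given: they have to be found in the camera images.
- hanger: Print hanger, loose, 0.15-0.3 kg, 164 mm tall, 70 mm wide along its y; z up, -x is its front. Origin half-way up, in the plane of a steel tongue 10 mm thick (x), 70 mm wide. A bridge (underside 14 mm above the origin) leads forward to a 4 mm board with a print: inner face at x = -20 mm, from 22 mm above to 82 mm below the origin. The 15 mm gap between tongue and board straddles the rail's lip.
- hanger_tab (a point): Best grip point on the hanger's blue tab, 68 mm straight above the hanger's origin; tab 10 mm thick along the hanger's x (close the fingers along x), 30 mm wide (y), reaching 48 mm below and 14 mm above this point.
- hanger_foot (a point): Centre of the flat underside of the hanger's tongue, 12 mm below the hanger's origin and 80 mm below the tab's grip point. The hanger is nearly balanced about the tongue.
- park: Fixed wooden parking stand on a grey foot, 100x110 mm. The hanger starts with its foot in a groove in the top, groove floor 115 mm above the bench, walls 7 and 11 mm high: raise it 20 mm or more before moving sideways. Origin on the bench under the groove's middle; z up, y along the groove, axes parallel to the hanger's at the start.
- rail: Fixed stand of the drying rail, an aluminium channel 300 mm long, y -150 to 150 mm. Origin on the bench at the zero of the channel's cross-adjuster, NOT under the channel; y along the channel, z up, -x the front. Seen from the groove's middle, along x: lip -12 to -7 mm, top 168 mm high; groove -7 to 7, floor 150 high; back fence 7 to 13, top 194 high. The hanger hangs with axes parallel to these.
- rail_entry (a point): Zero of the cross-adjuster at mid-entry (green marks), y = -85 mm, at groove floor height, 150 mm. The groove's middle is clamped 6 to 42 mm behind it (rail +x), parallel to y, each time elsewhere; not reported: feel for it, e.g. touch the back fence with the tongue held above the lip. The clamp holds. Vertically the channel gives on springs, 2.5 N per mm, up to 8 mm.
- stop: Red end stop at the +y part of the rail, axes parallel to the rail's. Origin on the bench under the face of its black rubber buffer, which looks to -y and spans x -8 to 56 mm, 168 to 202 mm above the bench. The buffer yields 1.5 N per mm, up to 10 mm, and returns. A hanger touching it has its origin at y = -35 mm in this frame. Top of the stop: 203 mm above the bench.
- jar: White jar with red lid, 57 mm across, 75 mm tall, a bystander standing upright in front of the rail's stop end; origin at the centre of its underside.
- loupe: Black round loupe, 43 mm across, 38 mm tall, bystander; origin at the centre of its underside.
- weight: Grey cloth-covered weight, 100x46x27 mm, bystander lying on the bench; origin at the centre of its underside.
Things that resemble listed ones, but are neither listed nor needed, are in the scene too. What is shaped like the park but purple is not meant.

How it is judged:
By the outcome, as a careful person would: the job done as asked, in the order asked, and still so for the second after the job is handed in, with the robot touching nothing.
It also fails if it takes over 56 s, if anything falls off the work surface, if the arm or the gripper's body presses on something with over 40 N, if the wrist force passes 120 N, or if a joint passes its speed limit or range.

## Working session

There is one attempt and no reset: what is moved stays moved. The work goes in short steps, Python scripts to look and compute and a tool call to move; the robot and the scene stay as the last step left them, time stands still between calls to the robot, and variables do not carry over. Pictures are saved under pics/ and viewed, about 8 in all and at most 12, crops included, and the job is handed in when it is done.

Besides the shell and the picture viewer there is one more tool, called after "Emit:" as a command line: name --pt "numbers of a row" for each row, then --argument value for the rest. jog_arm: Moves the arm, as the interface text tells. Its arguments: {"type":"object","properties":{"motion":{"type":"array","items":{"type":"array","items":{"type":"number"}}},"newtons":{"type":"number"}},"required":["motion"]}

```bash
mkdir -p pics
cat > h.py <<'E'
import numpy as np, cv2
from plant import bot
def w(cam,p):
    c=bot.camera_params(cam); return np.array(c["R"]).T@(np.array(p)-np.array(c["t"]))
def px(cam,X):
    c=bot.camera_params(cam); q=np.array(c["R"])@np.array(X)+np.array(c["t"]); return (c["fx"]*q[0]/q[2]+c["cx"],c["fy"]*q[1]/q[2]+c["cy"])
E
python3 - <<'E'
from h import *
np.set_printoptions(precision=3,suppress=True)
for cam in("scene","top"):
    cv2.imwrite(f"pics/{cam}1.png",bot.camera(cam)[:,:,::-1])
    for q in("hanger","hanger_tab","hanger_foot","park","rail","rail_entry","stop","jar","loupe","weight"):
        for d in bot.tip_of(cam,q)[:3]:
            X=w(cam,d["point"]); print(cam,q,round(d["p"],2),X.round(0),np.round(px(cam,X)))
o=bot.get_obs(); print(o["time"],o["tcp_pos"],o["eef_rot"],o["force"],o["grip_width"])
E
```

```text
scene hanger 0.96 [ 548. -229.  128.] [425. 261.]
scene hanger_tab 0.92 [ 550. -227.  193.] [428. 236.]
scene hanger_tab 0.16 [ 544. -230.  125.] [424. 263.]
scene hanger_foot 0.61 [ 548. -227.  110.] [423. 267.]
scene park 0.87 [ 552. -230.    3.] [419. 302.]
scene park 0.58 [539. -62.  -5.] [355. 277.]
scene rail 0.67 [552. 188.  -2.] [280. 234.]
scene rail_entry 0.96 [569. 107. 150.] [308. 193.]
scene stop 0.58 [ 548. -230.  115.] [424. 266.]
scene loupe 0.61 [419.  -0.  -5.] [303. 293.]
scene weight 0.8 [ 609. -397.    0.] [498. 322.]
top hanger 0.87 [ 551. -225.  128.] [397. 227.]
top hanger_tab 0.64 [ 555. -227.  188.] [400. 223.]
top hanger_foot 0.9 [ 547. -227.  110.] [397. 229.]
top hanger_foot 0.16 [571. 103. 148.] [286. 217.]
top park 0.69 [536. -59.  -3.] [339. 236.]
top park 0.57 [ 545. -227.   -2.] [392. 234.]
top rail 0.85 [548. 187.   1.] [262. 230.]
top rail_entry 0.6 [569. 106. 147.] [285. 217.]
top jar 0.55 [373. 379.   2.] [199. 284.]
top loupe 0.64 [419.   3.   1.] [319. 272.]
top weight 0.57 [ 613. -400.    0.] [446. 214.]
1.1 [179.467 624.712 404.689] [[-0.961  0.276 -0.   ]
 [ 0.276  0.961 -0.   ]
 [ 0.    -0.    -1.   ]] [-0.395  0.099 -0.522] 85.37114431811929
```

View images.

View pics/scene1.png

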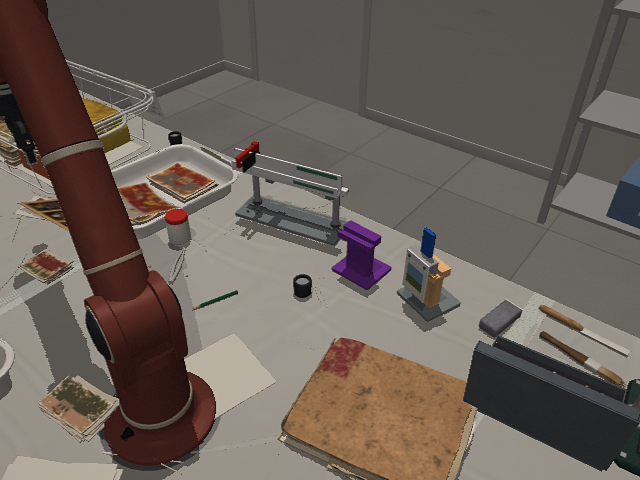

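View pics/top1.png

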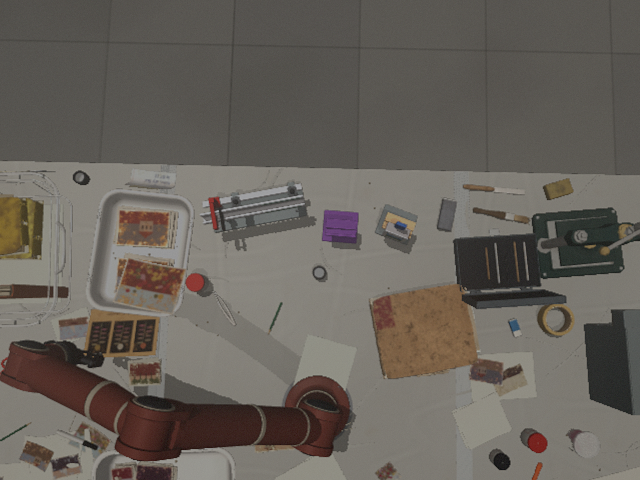

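Run:
```python
from h import *
np.set_printoptions(precision=3,suppress=True)
t=cv2.imread("pics/top1.png"); s=cv2.imread("pics/scene1.png")
r=lambda im,x,y,ww,hh,k: cv2.resize(im[y:y+hh,x:x+ww],None,fx=k,fy=k,interpolation=cv2.INTER_CUBIC)
a=r(t,195,172,130,75,4); b=r(t,360,195,70,75,4)   #520x300,280x300
c=r(s,230,135,130,75,4); d=r(s,390,220,70,75,4); d2=d
cv2.imwrite("pics/comp.png",np.vstack([np.hstack([a,b]),np.hstack([c,d])]))
def ray(cam,u,v,z):
    p=bot.camera_params(cam);R=np.array(p["R"]);C=-R.T@np.array(p["t"]);d=R.T@np.array([(u-p["cx"])/p["fx"],(v-p["cy"])/p["fy"],1]);return C+d*(z-C[2])/d[2]
for cam in("scene","top"):
    bot.camera(cam)
    for q in("hanger_tab","park","rail","stop","jar"):
        for m in bot.trace(cam,q)[:2]:
            pts=np.argwhere(m["mask"])[:,::-1].astype(np.float32)
            print(cam,q,round(m["p"],2),len(pts),pts.mean(0),cv2.minAreaRect(pts))
    for q in("rail_entry","rail","hanger_tab","hanger","stop"):
        for m in bot.tip_of(cam,q)[:1]: print(q,round(m["p"],2),w(cam,m["point"]))
```

```text
scene hanger_tab 0.85 1495 [419.913 265.225] ((421.2923583984375, 264.16156005859375), (33.11727523803711, 71.44400787353516), 7.125016689300537)
scene park 0.8 1582 [431.877 294.384] ((434.00006103515625, 291.0000305175781), (53.740108489990234, 55.154327392578125), 45.0)
scene park 0.66 2267 [360.433 255.967] ((360.2823181152344, 255.27059936523438), (65.34541320800781, 53.22737121582031), 32.47119140625)
scene rail 0.65 5353 [292.953 197.734] ((286.6004638671875, 195.80950927734375), (127.16017150878906, 69.82227325439453), 15.708637237548828)
scene stop 0.68 400 [247.452 156.788] ((248.9180145263672, 156.9016571044922), (17.41301727294922, 30.216707229614258), 50.19443130493164)
scene jar 0.69 744 [177.479 226.048] ((177.43919372558594, 226.1148681640625), (35.50748062133789, 22.666563034057617), 81.02737426757812)
scene jar 0.21 5002 [293.369 198.091] ((286.44927978515625, 195.97113037109375), (122.62667846679688, 68.14009094238281), 15.610989570617676)
rail_entry 0.98 [572.392 110.263 152.522]
rail 0.81 [550.522 187.812  -3.239]
hanger_tab 0.67 [ 544.635 -228.12   124.556]
hang
[... 386 characters left out ...]
05005645752)
top park 0.73 716 [395.349 218.792] ((396.3057861328125, 223.66314697265625), (35.7921142578125, 32.59349822998047), 21.370620727539062)
top rail 0.64 2996 [259.774 206.488] ((252.65280151367188, 206.81509399414062), (36.366268157958984, 104.55301666259766), 79.3803482055664)
top stop 0.83 353 [216.442 212.85 ] ((216.78611755371094, 213.10980224609375), (33.908756256103516, 12.316633224487305), 81.25383758544922)
top jar 0.82 365 [197.047 282.085] ((197.0, 282.5), (19.0, 22.0), 90.0)
rail_entry 0.85 [572.582 104.335 148.846]
rail 0.6 [546.569 186.662   0.533]
hanger_tab 0.88 [ 554.719 -227.792  190.335]
hanger 0.55 [ 548.387 -223.435  124.149]
stop 0.53 [419.064   3.298  -0.081]
```

View pics/comp.png

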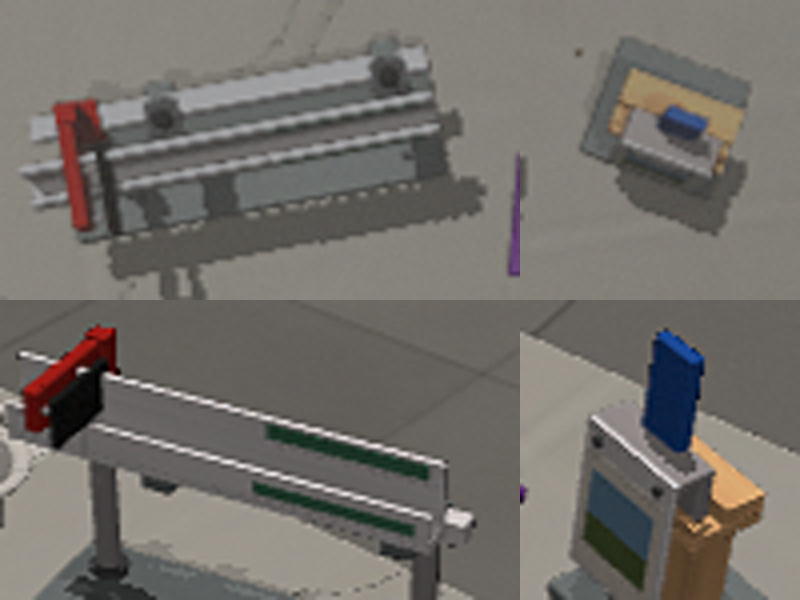

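```bash
cat >> h.py <<'E'
def ray(cam,u,v,z):
    p=bot.camera_params(cam);R=np.array(p["R"]);C=-R.T@np.array(p["t"]);d=R.T@np.array([(u-p["cx"])/p["fx"],(v-p["cy"])/p["fy"],1]);return C+d*(z-C[2])/d[2]
E
python3 - <<'E'
from h import *
np.set_printoptions(precision=1,suppress=True)
A=lambda x,y,z:ray("top",195+x/4,172+y/4,z)
B=lambda x,y,z:ray("top",360+(x-520)/4,195+y/4,z)
C=lambda x,y,z:ray("scene",230+x/4,135+(y-300)/4,z)
D=lambda x,y,z:ray("scene",390+(x-520)/4,220+(y-300)/4,z)
def e(n,p,q):
    d=p-q; print(n,p,q,np.hypot(d[0],d[1]),"yaw",np.degrees(np.arctan2(-d[0],d[1])))
e("fence",A(118,152,194),A(433,97,194)); e("lip",A(130,187,168),A(437,129,168))
e("fenceS",C(105,375,194),C(445,463,194)); e("lipS",C(90,428,168),C(432,520,168))
e("board",B(635,107,149),B(725,140,149)); e("foot",B(625,38,10),B(750,85,10)); 
e("tab",B(667,105,208),B(707,122,208));e("boardS",D(590,415,149),D(685,470,149))
e("tabS",D(660,332,208),D(703,358,208))
e("stopbuf",A(112,232,202),A(100,150,202))
c=cv2.imread("pics/top1.png")
E
```

```text
fence [579.2 273.8 194. ] [624.5  50.8 194. ] 227.56914846329005 yaw 11.477813415745167
lip [558.  268.8 168. ] [606.   48.3 168. ] 225.67269776938647 yaw 12.268184946978277
fenceS [575.5 278.2 194. ] [626.   50.6 194. ] 233.10362518408786 yaw 12.518360276094954
lipS [553.3 272.4 168. ] [604.  43. 168.] 234.95873942618124 yaw 12.448687808192142
board [ 563.6 -199.2  149. ] [ 541.  -265.1  149. ] 69.66506601151394 yaw -18.980843861577622
foot [ 639.2 -206.5   10. ] [ 603.8 -306.3   10. ] 105.85816628849287 yaw -19.52443564395369
tab [ 557.  -214.9  208. ] [ 545.7 -243.2  208. ] 30.424738495318973 yaw -21.93385055346803
boardS [ 537.8 -190.5  149. ] [ 529.6 -252.3  149. ] 62.37190025265538 yaw -7.496099614096265
tabS [ 552.4 -216.2  208. ] [ 546.8 -244.2  208. ] 28.567650751411065 yaw -11.19222515581298
stopbuf [520.8 274.  202. ] [579.1 285.1 202. ] 59.335443987127874 yaw 100.82776099171015
```

```bash
cat > fit.py <<'E'
from h import *
from scipy.optimize import minimize
ims={c:bot.camera(c) for c in("scene","top")}
K=4
def box(x,y,z): return np.array([[a,b,c] for a in x for b in y for c in z],float)
tab=box((-5,5),(-15,15),(22,82)); board=box((-24,-20),(-35,35),(-82,22)); br=box((-24,5),(-35,35),(14,22))
def sil(cam,P,parts):
    x,y,z,yaw=P; c,s=np.cos(yaw),np.sin(yaw); R=np.array([[c,-s,0],[s,c,0],[0,0,1]])
    m=np.zeros((480*K,640*K),np.uint8)
    for b in parts:
        q=np.array([px(cam,R@v+[x,y,z]) for v in b])
        h=cv2.convexHull(((q+.5)*K).astype(np.float32)).round().astype(np.int32); cv2.fillConvexPoly(m,h,1)
    return cv2.resize(m.astype(np.float32),(640,480),interpolation=cv2.INTER_AREA)
def blue(im,cx):
    a=im.astype(int); m=((a[:,:,2]>a[:,:,0]+50)&(a[:,:,2]>80)); n=np.zeros_like(m); n[cx[1]:cx[3],cx[0]:cx[2]]=m[cx[1]:cx[3],cx[0]:cx[2]]; return n
E
cat > f1.py <<'E'
from fit import *
T={"scene":blue(ims["scene"],(410,220,445,260)),"top":blue(ims["top"],(385,210,415,240))}
H={}
for c in T:
    m=bot.trace(c,"hanger"); H[c]=m[0]["mask"]; print(c,[(round(k["p"],2),k["mask"].sum()) for k in m],T[c].sum())
def iou(P,M,parts,cams=("scene","top")):
    r=0
    for c in cams:
        s=sil(c,P,parts); m=M[c].astype(float); r+=np.minimum(s,m).sum()/np.maximum(s,m).sum()
    return r
for n,M,parts in(("tab",T,[tab]),("all",H,[tab,board,br])):
  for cams in(("scene","top"),("scene",),("top",)):
    f=lambda v:-iou((v[0]*10,v[1]*10,127,v[2]/5),M,parts,cams)
    best=min((minimize(f,[55,-22.8,y/57.3*5],method="Nelder-Mead",options=dict(maxiter=90)) for y in(-22,-10)),key=lambda r:r.fun)
    print(n,cams,best.x[:2]*10,np.degrees(best.x[2]/5),best.fun)
E
python3 f1.py
```

```text
scene [(0.95, np.int64(1434))] 38
top [(0.71, np.int64(388)), (0.56, np.int64(484))] 24
tab ('scene', 'top') [ 550.7078844  -226.53043764] -23.29274652455842 -0.39434714473059795Traceback (most recent call last):
  File "f1.py", line 14, in <module>
    best=min((minimize(f,[55,-22.8,y/57.3*5],method="Nelder-Mead",options=dict(maxiter=90)) for y in(-22,-10)),key=lambda r:r.fun)
  File "f1.py", line 14, in <genexpr>
    best=min((minimize(f,[55,-22.8,y/57.3*5],method="Nelder-Mead",options=dict(maxiter=90)) for y in(-22,-10)),key=lambda r:r.fun)
              ~~~~~~~~^^^^^^^^^^^^^^^^^^^^^^^^^^^^^^^^^^^^^^^^^^^^^^^^^^^^^^^^^^^^^^^^^^^^^
    res = _minimize_neldermead(fun, x0, args, callback, bounds=bounds,
                               **options)
    fxcc = func(xcc)
    fx = function(np.copy(x), *(wrapper_args + args))
  File "f1.py", line 13, in <lambda>
    f=lambda v:-iou((v[0]*10,v[1]*10,127,v[2]/5),M,parts,cams)
                ~~~^^^^^^^^^^^^^^^^^^^^^^^^^^^^^^^^^^^^^^^^^^^
  File "f1.py", line 9, in iou
    s=sil(c,P,parts); m=M[c].astype(float); r+=np.minimum(s,m).sum()/np.maximum(s,m).sum()
  File "fit.py", line 11, in sil
    q=np.array([px(cam,R@v+[x,y,z]) for v in b])
                ~~^^^^^^^^^^^^^^^^^
  File "h.py", line 6, in px
    c=bot.camera_params(cam); q=np.array(c["R"])@np.array(X)+np.array(c["t"]); return (c["fx"]*q[0]/q[2]+c["cx"],c["fy"]*q[1]/q[2]+c["cy"])
ValueError: time passes only in moves, steps and waits
```

```bash
sed -i 's/^from plant import bot/from plant import bot\nimport functools\nCP=functools.lru_cache(None)(lambda n:bot.camera_params(n))/; s/=bot.camera_params(cam)/=CP(cam)/g' h.py
sed -i 's/ims={.*/ims={c:cv2.imread(f"pics\/{c}1.png")[:,:,::-1] for c in("scene","top")}/; s/>a\[:,:,0\]+50)&(a\[:,:,2\]>80)/>a[:,:,0]+25)/' fit.py
sed -i 's/    m=bot.trace(c,"hanger").*/    m=bot.trace(c,"hanger"); H[c]=max(m[:2],key=lambda k:k["mask"].sum())["mask"]; print(c,T[c].sum(),H[c].sum())/' f1.py
echo 'o=bot.get_obs();print(o["time"],o["force"])'>>f1.py
python3 f1.py 2>&1 | tail -12
```

```text
scene 322 1434
top 37 484
tab ('scene', 'top') [ 549.14852078 -227.94501806] -23.50498784890339 -1.329868903656898
tab ('scene',) [ 548.20531129 -229.05010863] -23.15730456005565 -0.886551724137931
tab ('top',) [ 549.97314453 -228.12246094] -10.46553768766804 -0.45468509984639016
all ('scene', 'top') [ 543.38060593 -230.93357439] -22.609387735700214 -0.8938804953312227
all ('scene',) [ 543.38060593 -230.93357439] -22.609387735700214 -0.8938804953312227
all ('top',) [ 550. -228.] -21.998379568722708 -0.0
2.5 [-0.04476959 -1.85827979  0.43828279]
```

Emit:
jog_arm --pt "0 0 3.65 -0.04 0 -0.002 0.0854" --pt "0 0 3.65 -0.04 0 -0.002 0.0854" --pt "0 0 3.65 -0.04 0 -0.002 0.0854" --pt "0 0 3.65 -0.04 0 -0.002 0.0854" --pt "0 0 3.65 -0.04 0 -0.002 0.0854" --pt "0 0 3.65 -0.04 0 -0.002 0.0854" --pt "0 0 3.65 -0.04 0 -0.002 0.0854" --pt "0 0 3.65 -0.04 0 -0.002 0.0854" --pt "0 0 3.65 -0.04 0 -0.002 0.0854" --pt "0 0 3.65 -0.04 0 -0.002 0.0854" --pt "0 0 3.65 -0.04 0 -0.002 0.0854" --pt "0 0 3.65 -0.04 0 -0.002 0.0854" --pt "0 0 3.65 -0.04 0 -0.002 0.0854" --pt "0 0 3.65 -0.04 0 -0.002 0.0854" --pt "0 0 3.65 -0.04 0 -0.002 0.0854" --pt "0 0 3.65 -0.04 0 -0.002 0.0854" --pt "0 0 3.65 -0.04 0 -0.002 0.0854" --pt "0 0 3.65 -0.04 0 -0.002 0.0854" --pt "0 0 3.65 -0.04 0 -0.002 0.0854" --pt "0 0 3.65 -0.04 0 -0.002 0.0854"

```text
time: 4.17
tcp_pos: [653.0, 44.8, 444.7]
eef_rot: [[-0.014, 1.0, 0.0], [1.0, 0.014, 0.0], [0.0, 0.0, -1.0]]
force: [1.5, -0.4, 0.4]
grip_width: 85.5
```

Emit:
jog_arm --pt "0 0 5.45 0 0 0 0.0854" --pt "0 0 5.45 0 0 0 0.0854" --pt "0 0 5.45 0 0 0 0.0854" --pt "0 0 5.45 0 0 0 0.0854" --pt "0 0 0 -0.0365 0 0.0056 0.0854" --pt "0 0 0 -0.0365 0 0.0056 0.0854" --pt "0 0 0 -0.0365 0 0.0056 0.0854" --pt "0 0 0 -0.0365 0 0.0056 0.0854" --pt "0 0 0 -0.0365 0 0.0056 0.0854" --pt "0 0 0 -0.0365 0 0.0056 0.0854" --pt "0 0 0 -0.0365 0 0.0056 0.0854" --pt "0 0 0 -0.0365 0 0.0056 0.0854" --pt "0 0 0 0 0 0 0.0854"

```text
time: 5.25
tcp_pos: [543.8, -235.5, 399.8]
eef_rot: [[0.369, 0.929, -0.004], [0.929, -0.369, -0.007], [-0.008, -0.001, -1.0]]
force: [-1.1, -2.5, 0.6]
grip_width: 85.5
```

Run:
```python
from h import *
o=bot.get_obs(); np.set_printoptions(precision=2,suppress=True)
print(o["time"],o["tcp_pos"],o["eef_rot"],o["joint_pos"],o["force"])
s=bot.camera("scene")[:,:,::-1]; t=bot.camera("top")[:,:,::-1]
R=np.array(o["eef_rot"]);g=o["tcp_pos"]+R@[0,0,155]; print(g,px("scene",g),px("scene",g-[0,0,45]))
cv2.imwrite("pics/h2.png",cv2.resize(s[170:320,350:500],None,fx=4,fy=4,interpolation=cv2.INTER_CUBIC))
cv2.imwrite("pics/h2s.png",s)
```

```text
5.25 [ 543.82 -235.53  399.84] [[ 0.37  0.93 -0.  ]
 [ 0.93 -0.37 -0.01]
 [-0.01 -0.   -1.  ]] [ 0.09  0.56  0.46  1.61 -0.27  1.03  0.25] [-1.07 -2.45  0.56]
[ 543.18 -236.65  244.85] (np.float64(434.0473802767454), np.float64(219.29971340560544)) (np.float64(431.0399412848862), np.float64(237.0824341288068))
```

View pics/h2.png

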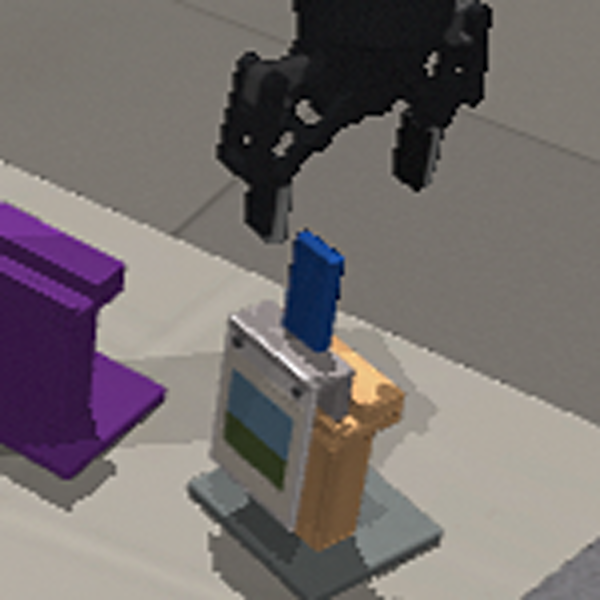

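Emit:
jog_arm --pt "0 0 0 0.005 0.0012 0 0.0854" --pt "0 0 0 0.005 0.0012 0 0.0854" --pt "0 0 0 0 0 0 0.0854" --pt "0 0 0 0 0 0 0.0854"

```text
time: 5.68
tcp_pos: [555.8, -215.6, 399.8]
eef_rot: [[0.351, 0.936, 0.0], [0.936, -0.351, 0.001], [0.001, 0.0, -1.0]]
force: [-0.2, -0.1, 0.7]
grip_width: 85.3
```

Emit:
jog_arm --pt "0 0 1.4 0 0 0 0.0854" --pt "0 0 0 -0.0075 -0.001 0.01 0.0854" --pt "0 0 0 -0.007 -0.001 0.01 0.0854" --pt "0 0 0 0 0 0 0.0854" --pt "0 0 0 0 0 0 0.0854" --pt "0 0 0 0 0 0 0.0854"

```text
time: 6.18
tcp_pos: [547.1, -230.9, 379.7]
eef_rot: [[0.379, 0.925, -0.0], [0.925, -0.379, 0.0], [0.0, -0.0, -1.0]]
force: [0.5, -0.6, 0.8]
grip_width: 85.3
```

Run:
```python
from h import *
o=bot.get_obs(); np.set_printoptions(precision=3,suppress=True)
print(o["time"],o["tcp_pos"],o["eef_rot"][:2],o["force"])
s=bot.camera("scene")[:,:,::-1]; t=bot.camera("top")[:,:,::-1]
for cam in ("scene","top"):
  if cam=="top":bot.camera("top")
  else: bot.camera("scene")
  for d in bot.tip_of(cam,"hanger_tab")[:2]: print(cam,d["p"],w(cam,d["point"]))
cv2.imwrite("pics/h3.png",cv2.resize(s[180:280,380:480],None,fx=6,fy=6,interpolation=cv2.INTER_CUBIC))
```

```text
6.1833 [ 547.135 -230.945  379.653] [[ 0.379  0.925 -0.   ]
 [ 0.925 -0.379  0.   ]] [ 0.521 -0.555  0.84 ]
scene 0.83 [ 549.847 -230.86   188.785]
```

View pics/h3.png

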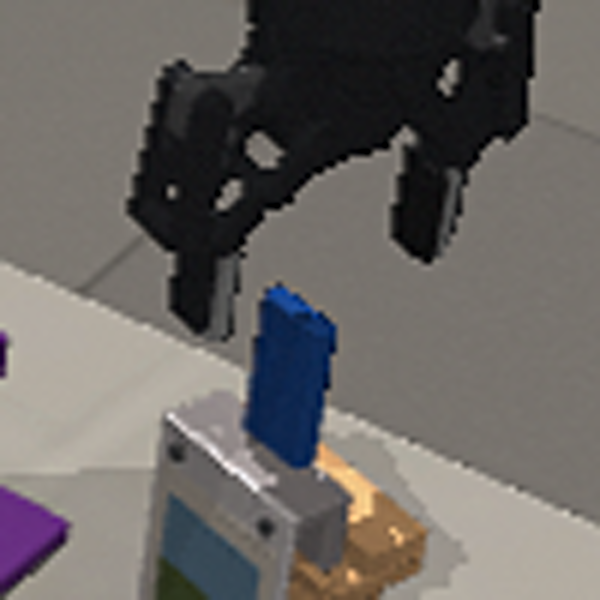

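Emit:
jog_arm --pt "0 0 0 0.003 0.0008 0.01 0.0854" --pt "0 0 0 0 0 0.01 0.0854" --pt "0 0 0 0 0 0.0097 0.0854" --pt "0 0 0 0 0 0 0.03" --pt "0 0 0 0 0 0 0.03" --pt "0 0 0 0 0 0 0.02" --pt "0 0 0 0 0 0 0.02" --newtons 20

```text
time: 7.07
tcp_pos: [549.3, -228.3, 350.5]
eef_rot: [[0.378, 0.926, 0.001], [0.926, -0.378, -0.001], [-0.0, 0.001, -1.0]]
force: [0.4, 0.3, 0.3]
grip_width: 39.0
```

Emit:
jog_arm --pt "0 0 0 0 0 0 0.016" --pt "0 0 0 0 0 0 0.014" --pt "0 0 0 0 0 0 0.012" --pt "0 0 0 0 0 0 0.01" --pt "0 0 0 0 0 0 0.008"

```text
time: 7.48
tcp_pos: [549.1, -228.1, 350.5]
eef_rot: [[0.378, 0.926, 0.0], [0.926, -0.378, -0.0], [0.0, 0.0, -1.0]]
force: [-0.2, 1.1, 1.5]
grip_width: 9.5
```

Emit:
jog_arm --pt "0 0 0 0 0 0 0.0" --pt "0 0 0 0 0 0 0.0" --newtons 60

```text
time: 7.65
tcp_pos: [549.2, -228.2, 350.6]
eef_rot: [[0.378, 0.926, 0.001], [0.926, -0.378, -0.0], [-0.0, 0.001, -1.0]]
force: [-0.9, -0.2, 2.3]
grip_width: 9.1
```

Emit:
jog_arm --pt "0 0 0 0 0 -0.002 0.0" --pt "0 0 0 0 0 -0.005 0.0" --pt "0 0 0 0 0 -0.01 0.0" --pt "0 0 0 0 0 -0.015 0.0" --pt "0 0 0 0 0 -0.015 0.0" --pt "0 0 0 0 0 -0.02 0.0" --pt "0 0 0 0 0 -0.025 0.0" --pt "0 0 0 0 0 -0.025 0.0" --pt "0 0 0 0 0 -0.015 0.0" --pt "0 0 0 0 0 0 0.0" --pt "0 0 0 0 0 0 0.0"

```text
time: 8.57
tcp_pos: [548.9, -228.2, 482.9]
eef_rot: [[0.378, 0.926, 0.001], [0.926, -0.378, -0.001], [0.0, 0.001, -1.0]]
force: [0.1, 0.0, -3.1]
grip_width: 9.1
```

Emit:
jog_arm --pt "0 0 -3 0 0 0 0" --pt "0 0 -6 0 0 0 0" --pt "0 0 -6 0 0 0 0" --pt "0 0 -6 0 0 0 0" --pt "0 0 -6 0 0 0 0" --pt "0 0 -5 0 0 0 0" --pt "0 0 -2.4 0 0 0 0" --pt "0 0 0 0.015 0.005 0 0" --pt "0 0 0 0.03 0.01 0 0" --pt "0 0 0 0.035 0.011 0 0" --pt "0 0 0 0.035 0.011 0 0" --pt "0 0 0 0.035 0.011 0 0" --pt "0 0 0 0.035 0.011 0 0" --pt "0 0 0 0.035 0.011 0 0" --pt "0 0 0 0.035 0.011 0 0" --pt "0 0 0 0.03 0.01 0 0" --pt "0 0 0 0.022 0.006 0 0" --pt "0 0 0 0.015 0.004 0 0" --pt "0 0 0 0 0 0 0" --pt "0 0 0 0 0 0 0"

```text
time: 10.23
tcp_pos: [579.6, 109.0, 480.2]
eef_rot: [[-0.213, 0.977, -0.004], [0.977, 0.213, -0.001], [-0.0, -0.004, -1.0]]
force: [-0.0, -0.9, -2.7]
grip_width: 9.0
```

```bash
cat > rel.py <<'E'
from h import *
np.set_printoptions(precision=2,suppress=True)
o=bot.get_obs();R=np.array(o["eef_rot"]);g=np.array(o["tcp_pos"])+R@[0,0,155]
th=np.radians(12.2);hx=np.array([np.cos(th),np.sin(th),0]);hy=np.array([-np.sin(th),np.cos(th),0])
z0=np.array([570.5,106.5,0]);d=g-z0
f=np.array(o["force"])
print("t",round(o["time"],2),"rail x",d@hx,"y",d@hy-85,"foot z",g[2]-80,"yaw",np.degrees(np.arctan2(R[1,1],R[0,1])),"tilt",R[:2,2],"F rail",f@hx,f@hy,f[2],"M",np.array(o["moment"]),"w",o["grip_width"])
E
python3 rel.py
python3 - <<'E'
from h import *
s=bot.camera("scene")[:,:,::-1];t=bot.camera("top")[:,:,::-1]
cv2.imwrite("pics/r1.png",np.hstack([cv2.resize(s[90:240,230:380],None,fx=4,fy=4,interpolation=cv2.INTER_CUBIC)[:,:500],cv2.resize(t[160:260,240:315],(300,400))[:,:300].repeat(1,0) if 0 else cv2.resize(t[150:250,240:290],(300,600))]))
E
```

```text
t 10.23 rail x 8.722924965108934 y -84.47767110292233 foot z 245.15612439911575 yaw 12.313909632726853 tilt [-0. -0.] F rail -0.18598268165889234 -0.8600130996287945 -2.7069930610135016 M [-0.08  0.03  0.01] w 9.017167296638517
```

View pics/r1.png

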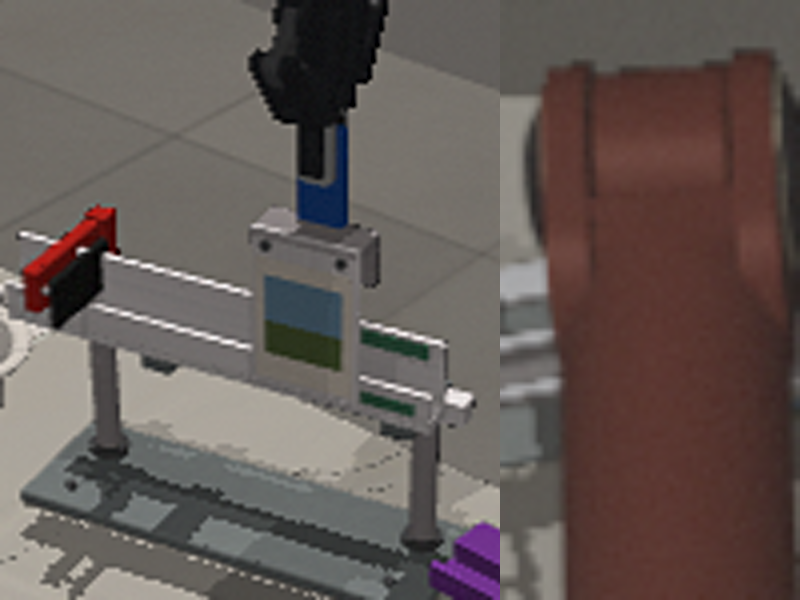

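Emit:
jog_arm --pt "0 0 0 0 0 0.01 0" --pt "0 0 0 0 0 0.018 0" --pt "0 0 0 0 0 0.018 0" --pt "0 0 0 0 0 0.012 0" --pt "0 0 0 0 0 0.005 0" --pt "0 0 0 0 0 0 0" --pt "0 0 0 0 0 0 0" --pt "0 0 0 0 0 0 0"

```text
time: 11.0
tcp_pos: [580.4, 107.5, 420.2]
eef_rot: [[-0.21, 0.978, 0.002], [0.978, 0.21, 0.0], [-0.0, 0.002, -1.0]]
force: [0.3, 0.3, -1.9]
grip_width: 9.4
```

```bash
python3 rel.py
```

```text
t 11.0 rail x 10.192220603156539 y -86.17629759615434 foot z 185.15108991306033 yaw 12.126324817348323 tilt [0. 0.] F rail 0.30758569426352067 0.19446437212910853 -1.91734389371371 M [ 0.02 -0.05 -0.05] w 9.433801995328965
```

Emit:
jog_arm --pt "0 0 0 0 0.004 0 0" --pt "0 0 0 0 0.005 0 0" --pt "0 0 0 0 0.003 0 0" --pt "0 0 0 0 0.001 0 0" --pt "0 0 0 0 0.001 0 0" --pt "0 0 0 0 0.001 0 0" --pt "0 0 0 0 0.001 0 0" --pt "0 0 0 0 0 0 0"

```text
time: 11.67
tcp_pos: [595.7, 111.4, 419.2]
eef_rot: [[-0.211, 0.978, -0.0], [0.978, 0.211, -0.0], [-0.0, -0.0, -1.0]]
force: [0.7, 0.5, -2.8]
grip_width: 9.0
```

```bash
python3 rel.py
```

```text
t 11.67 rail x 25.71212596353171 y -85.54717436910768 foot z 184.15827505480496 yaw 12.176378544448461 tilt [-0. -0.] F rail 0.7860170769156802 0.3198194902888902 -2.7884090449280854 M [ 0.07 -0.    0.06] w 8.98947745855578
```

Emit:
jog_arm --pt "0 0 0 0 0.001 0 0" --pt "0 0 0 0 0.001 0 0" --pt "0 0 0 0 0.001 0 0" --pt "0 0 0 0 0 0 0"

```text
time: 12.0
tcp_pos: [598.7, 112.0, 419.2]
eef_rot: [[-0.211, 0.978, 0.0], [0.978, 0.211, -0.0], [-0.0, 0.0, -1.0]]
force: [0.5, -1.4, -1.5]
grip_width: 9.4
```

```bash
python3 rel.py
```

```text
t 12.0 rail x 28.79265856561547 y -85.57981521783192 foot z 184.17639588342945 yaw 12.172781547483547 tilt [ 0. -0.] F rail 0.2193694390021831 -1.5114180190305344 -1.4659722198255514 M [ 0.01 -0.02  0.01] w 9.428155283103989
```

Emit:
jog_arm --pt "0 0 0 0 0.001 0 0" --pt "0 0 0 0 0.001 0 0" --pt "0 0 0 0 0 0 0"

```text
time: 12.25
tcp_pos: [600.7, 112.5, 419.2]
eef_rot: [[-0.211, 0.978, 0.0], [0.978, 0.211, -0.0], [-0.0, 0.0, -1.0]]
force: [-0.7, -0.1, -2.7]
grip_width: 9.2
```

```bash
python3 rel.py
```

```text
t 12.25 rail x 30.80511952219371 y -85.55787468145823 foot z 184.1692266643836 yaw 12.17285785522369 tilt [ 0. -0.] F rail -0.6741891194959979 0.02232816229461582 -2.690157127161106 M [0.06 0.   0.01] w 9.23043646637286
```

Emit:
jog_arm --pt "0 0 0 0 0.001 0 0" --pt "0 0 0 0 0 0 0"

```text
time: 12.42
tcp_pos: [601.6, 112.7, 419.2]
eef_rot: [[-0.211, 0.978, 0.0], [0.978, 0.211, -0.0], [-0.0, 0.0, -1.0]]
force: [0.2, -0.2, -2.4]
grip_width: 8.7
```

```bash
python3 rel.py
```

```text
t 12.42 rail x 31.75206339954183 y -85.56088070922739 foot z 184.18693926765434 yaw 12.173319209552634 tilt [ 0. -0.] F rail 0.11604445628556602 -0.273759269760649 -2.4410784572280484 M [ 0.   -0.01 -0.03] w 8.719712352718103
```

Emit:
jog_arm --pt "0 0 0 0 0.001 0 0" --pt "0 0 0 0 0 0 0"

```text
time: 12.58
tcp_pos: [602.6, 112.9, 419.2]
eef_rot: [[-0.211, 0.978, 0.0], [0.978, 0.211, 0.0], [-0.0, 0.0, -1.0]]
force: [-0.5, -0.9, -3.1]
grip_width: 9.1
```

```bash
python3 rel.py
```

```text
t 12.58 rail x 32.75722875898699 y -85.56793324497625 foot z 184.19589296816332 yaw 12.170384571822332 tilt [0. 0.] F rail -0.7006315918555384 -0.8113386494253685 -3.14591133003068 M [0.01 0.03 0.03] w 9.056022127990015
```

Emit:
jog_arm --pt "0 0 0 0 0.001 0 0" --pt "0 0 0 0 0 0 0"

```text
time: 12.75
tcp_pos: [603.6, 113.1, 419.2]
eef_rot: [[-0.211, 0.978, 0.0], [0.978, 0.211, 0.0], [-0.0, 0.0, -1.0]]
force: [-0.1, 0.3, -2.4]
grip_width: 9.1
```

```bash
python3 rel.py
```

```text
t 12.75 rail x 33.77698003710449 y -85.56944841534958 foot z 184.2183783717595 yaw 12.17277074054564 tilt [0. 0.] F rail -0.008739369833408476 0.2740810790928534 -2.38774936475796 M [ 0.03 -0.05  0.04] w 9.056176114977566
```

Emit:
jog_arm --pt "0 0 0 0 0.001 0 0" --pt "0 0 0 0 0 0 0"

```text
time: 12.92
tcp_pos: [604.6, 113.3, 419.2]
eef_rot: [[-0.211, 0.978, 0.0], [0.978, 0.211, -0.0], [-0.0, 0.0, -1.0]]
force: [-0.4, 0.0, -2.7]
grip_width: 9.1
```

```bash
python3 rel.py
```

```text
t 12.92 rail x 34.774933361285974 y -85.55938964499825 foot z 184.19172455851054 yaw 12.173587751055786 tilt [ 0. -0.] F rail -0.39464175509335536 0.10241962026869947 -2.688066594769107 M [ 0.06  0.06 -0.02] w 9.108974397440543
```

Emit:
jog_arm --pt "0 0 0 0 0.001 0 0" --pt "0 0 0 0 0 0 0"

```text
time: 13.08
tcp_pos: [605.6, 113.5, 419.2]
eef_rot: [[-0.211, 0.978, 0.0], [0.978, 0.211, -0.0], [-0.0, 0.0, -1.0]]
force: [-0.7, -0.6, -2.7]
grip_width: 9.0
```

```bash
python3 rel.py
```

```text
t 13.08 rail x 35.763507111952244 y -85.563289018273 foot z 184.1809973758012 yaw 12.172024175674531 tilt [ 0. -0.] F rail -0.8048439207846471 -0.44913125735098797 -2.6525714105986022 M [ 0.06 -0.04  0.02] w 8.991479443476354
```

Emit:
jog_arm --pt "0 0 0 0 0.001 0 0" --pt "0 0 0 0 0 0 0"

```text
time: 13.25
tcp_pos: [606.5, 113.7, 419.2]
eef_rot: [[-0.211, 0.978, -0.0], [0.978, 0.211, -0.0], [-0.0, -0.0, -1.0]]
force: [-0.0, 0.2, -3.6]
grip_width: 8.9
```

```bash
python3 rel.py
```

```text
t 13.25 rail x 36.63884007444594 y -85.57763616057206 foot z 184.15300522890755 yaw 12.169207634223929 tilt [-0. -0.] F rail 0.03641619227619968 0.21397686618613457 -3.562773463369343 M [0.   0.01 0.02] w 8.927729618548229
```

Emit:
jog_arm --pt "0 0 0 0 0.001 0 0" --pt "0 0 0 0 0 0 0"

```text
time: 13.42
tcp_pos: [607.0, 113.8, 419.0]
eef_rot: [[-0.211, 0.978, -0.002], [0.978, 0.211, -0.0], [0.0, -0.002, -1.0]]
force: [-2.1, 0.6, -1.7]
grip_width: 9.2
```

```bash
python3 rel.py
```

```text
t 13.42 rail x 36.94799069951666 y -85.53394291798084 foot z 183.96230192502225 yaw 12.165680451209951 tilt [-0. -0.] F rail -1.9637196210040893 1.082700978321916 -1.730399857650791 M [-0.09  0.42 -0.04] w 9.203366318127916
```

Emit:
jog_arm --pt "0 0 0 0 -0.002 0 0" --pt "0 0 0 0 -0.0012 0 0" --pt "0 0 0 0 0 0 0" --pt "0 0 0 0 0 0.004 0" --pt "0 0 0 0 0 0.005 0" --pt "0 0 0 0 0 0.003 0" --pt "0 0 0 0 0 0 0"

```text
time: 14.0
tcp_pos: [603.9, 113.3, 405.9]
eef_rot: [[-0.211, 0.978, -0.002], [0.978, 0.211, -0.0], [0.0, -0.002, -1.0]]
force: [-0.2, 0.1, -2.7]
grip_width: 9.2
```

```bash
python3 rel.py
```

```text
t 14.0 rail x 33.73891342498647 y -85.42452521209613 foot z 170.87847998705834 yaw 12.174361415862837 tilt [-0. -0.] F rail -0.17983819241760146 0.12033111638625274 -2.705457582819526 M [ 0.05 -0.01 -0.03] w 9.178784346279706
```

Emit:
jog_arm --pt "0 0 0 0 0 0.002 0" --pt "0 0 0 0 0 0.002 0" --pt "0 0 0 0 0 0.001 0" --pt "0 0 0 0 0 0 0"

```text
time: 14.33
tcp_pos: [604.2, 113.2, 401.9]
eef_rot: [[-0.211, 0.978, -0.001], [0.978, 0.211, -0.0], [-0.0, -0.001, -1.0]]
force: [0.8, -0.5, -2.3]
grip_width: 8.8
```

```bash
python3 rel.py
```

```text
t 14.33 rail x 34.25490141476664 y -85.56455491366847 foot z 166.87364561808982 yaw 12.172816008414506 tilt [-0. -0.] F rail 0.6312893742753706 -0.6293450741071975 -2.2555635677888963 M [-0.03 -0.01  0.02] w 8.840147347894726
```

Emit:
jog_arm --pt "0 0 0 0 0 0.001 0" --pt "0 0 0 0 0 0.001 0" --pt "0 0 0 0 0 0.001 0" --pt "0 0 0 0 0 0.001 0" --pt "0 0 0 0 0 0 0"

```text
time: 14.75
tcp_pos: [604.2, 113.2, 397.9]
eef_rot: [[-0.211, 0.978, -0.001], [0.978, 0.211, -0.0], [0.0, -0.001, -1.0]]
force: [-0.2, 0.1, -3.2]
grip_width: 9.3
```

```bash
python3 rel.py
```

```text
t 14.75 rail x 34.239275353238206 y -85.52655912618 foot z 162.9319813543371 yaw 12.173083783199386 tilt [-0. -0.] F rail -0.12810730388856045 0.16630154458754765 -3.248066464294784 M [0.01 0.03 0.04] w 9.319555840197495
```

Emit:
jog_arm --pt "0 0 0 0 0 0.002 0" --pt "0 0 0 0 0 0.002 0" --pt "0 0 0 0 0 0.002 0" --pt "0 0 0 0 0 0 0"

```text
time: 15.08
tcp_pos: [604.1, 113.2, 391.6]
eef_rot: [[-0.211, 0.978, -0.001], [0.978, 0.211, -0.0], [0.0, -0.001, -1.0]]
force: [-0.5, -0.0, -3.8]
grip_width: 9.3
```

```bash
python3 rel.py
```

```text
t 15.08 rail x 34.03617439654248 y -85.50389096864139 foot z 156.59020094650666 yaw 12.17449004459408 tilt [-0. -0.] F rail -0.4756632341141849 0.06509201569871781 -3.849628748076495 M [-0.03  0.06 -0.02] w 9.320325987209888
```

Clearly in the channel (below lip top, no contact). Go on down gently.

Emit:
jog_arm --pt "0 0 0 0 0 0.0015 0" --pt "0 0 0 0 0 0.0015 0" --pt "0 0 0 0 0 0.001 0" --pt "0 0 0 0 0 0 0"

```text
time: 15.42
tcp_pos: [604.2, 113.2, 387.9]
eef_rot: [[-0.211, 0.978, -0.001], [0.978, 0.211, -0.0], [-0.0, -0.001, -1.0]]
force: [-1.1, 0.5, -3.3]
grip_width: 9.3
```

```bash
python3 rel.py
```

```text
t 15.42 rail x 34.2203055426208 y -85.56510215700662 foot z 152.88681939177482 yaw 12.170850008470515 tilt [-0. -0.] F rail -0.946851948046928 0.682229408608245 -3.307268276817017 M [ 0.02  0.   -0.  ] w 9.289431957474685
```

Emit:
jog_arm --pt "0 0 0 0 0 0.001 0" --pt "0 0 0 0 0 0.001 0" --pt "0 0 0 0 0 0 0"

```text
time: 15.67
tcp_pos: [604.2, 113.2, 386.0]
eef_rot: [[-0.211, 0.978, -0.0], [0.978, 0.211, -0.0], [-0.0, -0.0, -1.0]]
force: [0.7, -0.2, -3.0]
grip_width: 9.3
```

```bash
python3 rel.py
```

```text
t 15.67 rail x 34.28798093686277 y -85.56387518507738 foot z 151.01560755595523 yaw 12.172200930887467 tilt [-0. -0.] F rail 0.6670399721215485 -0.3493857872040426 -2.973599110020382 M [-0.01  0.01 -0.01] w 9.320958648567919
```

Emit:
jog_arm --pt "0 0 0 0 0 0.001 0" --pt "0 0 0 0 0 0 0"

```text
time: 15.83
tcp_pos: [604.3, 113.2, 385.2]
eef_rot: [[-0.211, 0.978, 0.0], [0.978, 0.211, -0.0], [-0.0, 0.0, -1.0]]
force: [0.2, 0.5, -1.1]
grip_width: 9.2
```

```bash
python3 rel.py
```

```text
t 15.83 rail x 34.47627308701269 y -85.58005600645664 foot z 150.2475750093053 yaw 12.1700516002861 tilt [ 0. -0.] F rail 0.30509075566747695 0.4554649096399371 -1.074462588252859 M [-0.02 -0.02 -0.  ] w 9.156800979868656
```

Emit:
jog_arm --pt "0 0 0 0 0 0.001 0" --pt "0 0 0 0 0 0.0005 0" --pt "0 0 0 0 0 0 0" --pt "0 0 0 0 0 0 0"

```text
time: 16.17
tcp_pos: [604.3, 113.2, 384.2]
eef_rot: [[-0.211, 0.978, 0.001], [0.978, 0.211, 0.0], [0.0, 0.001, -1.0]]
force: [-0.7, -0.8, 0.7]
grip_width: 9.0
```

```bash
python3 rel.py
```

```text
t 16.17 rail x 34.51097515955043 y -85.59908451786411 foot z 149.1789619124763 yaw 12.171254342555228 tilt [0. 0.] F rail -0.8562182144669513 -0.6757949065058667 0.6656461242635439 M [-0.02  0.22  0.01] w 8.996238284141183
```

Emit:
jog_arm --pt "0 0 0 0.003 0 0 0" --pt "0 0 0 0.006 0 0 0" --pt "0 0 0 0.008 0 0 0" --pt "0 0 0 0.008 0 0 0" --pt "0 0 0 0.008 0 0 0" --pt "0 0 0 0.004 0 0 0" --pt "0 0 0 0.002 0 0 0" --pt "0 0 0 0 0 0 0"

```text
time: 16.83
tcp_pos: [595.8, 152.6, 383.8]
eef_rot: [[-0.212, 0.977, 0.0], [0.977, 0.212, 0.001], [0.001, 0.0, -1.0]]
force: [-0.0, 0.4, 1.7]
grip_width: 9.1
```

```bash
python3 rel.py
```

```text
t 16.83 rail x 34.577551650828596 y -45.059054265919904 foot z 148.82486388130852 yaw 12.255314737448812 tilt [0. 0.] F rail 0.0781481514879355 0.44185143544900285 1.6584750952333456 M [-0.02 -0.03  0.08] w 9.095856341842373
```

Emit:
jog_arm --pt "0 0 0 0.003 0 0 0" --pt "0 0 0 0.006 0 0 0" --pt "0 0 0 0.008 0 0 0" --pt "0 0 0 0.008 0 0 0" --pt "0 0 0 0.008 0 0 0" --pt "0 0 0 0.006 0 0 0" --pt "0 0 0 0.004 0 0 0" --pt "0 0 0 0.002 0 0 0" --pt "0 0 0 0 0 0 0"

```text
time: 17.58
tcp_pos: [586.3, 196.4, 383.7]
eef_rot: [[-0.212, 0.977, -0.0], [0.977, 0.212, 0.001], [0.001, -0.0, -1.0]]
force: [-0.8, 0.1, 2.3]
grip_width: 9.1
```

```bash
python3 rel.py
python3 - <<'E'
from h import *
cv2.imwrite("pics/s1.png",cv2.resize(bot.camera("scene")[130:230,230:350,::-1],None,fx=5,fy=5,interpolation=cv2.INTER_CUBIC))
E
```

```text
t 17.58 rail x 34.356027099332806 y -0.32252182984538535 foot z 148.66298645868127 yaw 12.234152993031975 tilt [-0.  0.] F rail -0.7761077054487581 0.25705411848359794 2.3122751633561447 M [-0.16  0.06  0.03] w 9.078778212615267
```

View pics/s1.png

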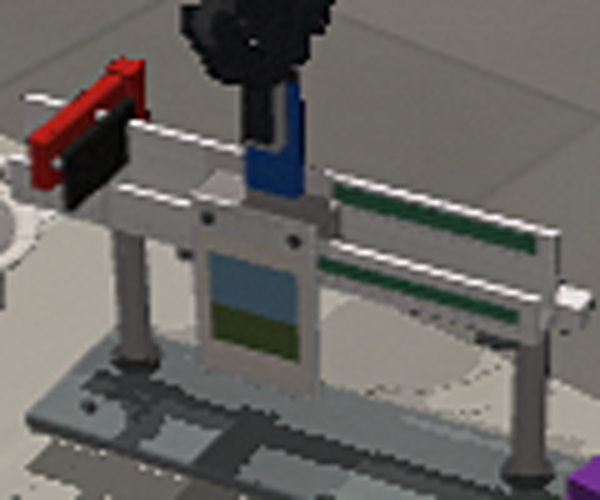

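Emit:
jog_arm --pt "0 0 0 0.003 0 0 0" --pt "0 0 0 0.006 0 0 0" --pt "0 0 0 0.006 0 0 0" --pt "0 0 0 0.006 0 0 0" --pt "0 0 0 0.005 0 0 0" --pt "0 0 0 0.004 0 0 0" --pt "0 0 0 0.003 0 0 0" --pt "0 0 0 0.002 0 0 0" --pt "0 0 0 0.001 0 0 0" --pt "0 0 0 0 0 0 0"

```text
time: 18.47
tcp_pos: [578.8, 230.8, 383.7]
eef_rot: [[-0.211, 0.977, -0.0], [0.977, 0.211, 0.0], [0.0, -0.0, -1.0]]
force: [0.5, -2.2, 2.0]
grip_width: 9.4
```

```bash
python3 rel.py
```

```text
t 18.47 rail x 34.38237763095142 y 34.758631545277694 foot z 148.6889782816496 yaw 12.178688115091994 tilt [-0.  0.] F rail 0.005322538027534195 -2.261161329419541 2.0048348694097298 M [-0.39 -0.06  0.03] w 9.366917800243373
```

Emit:
jog_arm --pt "0 0 0 0.0015 0 0 0" --pt "0 0 0 0.0015 0 0 0" --pt "0 0 0 0.001 0 0 0" --pt "0 0 0 0 0 0 0"

```text
time: 18.8
tcp_pos: [578.1, 234.6, 383.7]
eef_rot: [[-0.211, 0.977, -0.0], [0.977, 0.211, 0.0], [0.0, -0.0, -1.0]]
force: [0.0, -1.8, 2.5]
grip_width: 9.1
```

```bash
python3 rel.py
```

```text
t 18.8 rail x 34.45630408253456 y 38.65770997728494 foot z 148.68708928093176 yaw 12.182558930230863 tilt [-0.  0.] F rail -0.3630958903540259 -1.7226152210895755 2.4775557717172774 M [-0.57 -0.11  0.03] w 9.146269727514564
```

Emit:
jog_arm --pt "0 0 0 0.001 0 -0.0006 0" --pt "0 0 0 0.001 0 0 0" --pt "0 0 0 0.001 0 0 0" --pt "0 0 0 0 0 0 0"

```text
time: 19.13
tcp_pos: [577.3, 237.9, 384.1]
eef_rot: [[-0.211, 0.977, -0.001], [0.977, 0.211, 0.0], [0.001, -0.0, -1.0]]
force: [1.1, -2.2, 1.6]
grip_width: 9.0
```

```bash
python3 rel.py
```

```text
t 19.13 rail x 34.31720246710995 y 42.09399779491645 foot z 149.11803636341193 yaw 12.205982398068679 tilt [-0.  0.] F rail 0.6163317261317457 -2.4056816070193086 1.60808029874681 M [-0.38 -0.06  0.  ] w 8.988933025384979
```

Emit:
jog_arm --pt "0 0 0 0.001 0 0 0" --pt "0 0 0 0.001 0 0 0" --pt "0 0 0 0.001 0 0 0" --pt "0 0 0 0 0 0 0"

```text
time: 19.47
tcp_pos: [576.7, 240.7, 384.2]
eef_rot: [[-0.211, 0.977, -0.0], [0.977, 0.211, 0.0], [0.0, -0.0, -1.0]]
force: [1.3, -1.4, 0.9]
grip_width: 9.3
```

```bash
python3 rel.py
```

```text
t 19.47 rail x 34.331094089746266 y 44.89873473506546 foot z 149.19075622358747 yaw 12.19922847464492 tilt [-0.  0.] F rail 0.9526328243284368 -1.628099825248381 0.8704692343690689 M [-0.39 -0.02 -0.05] w 9.27973591613213
```

Emit:
jog_arm --pt "0 0 0 0.001 0 0 0" --pt "0 0 0 0.001 0 0 0" --pt "0 0 0 0.001 0 0 0" --pt "0 0 0 0 0 0 0"

```text
time: 19.8
tcp_pos: [576.1, 243.6, 384.3]
eef_rot: [[-0.211, 0.977, -0.0], [0.977, 0.211, 0.0], [0.0, -0.0, -1.0]]
force: [0.8, -1.9, 0.1]
grip_width: 9.1
```

```bash
python3 rel.py
```

```text
t 19.8 rail x 34.42317247464712 y 47.88458771077066 foot z 149.25090803387567 yaw 12.197129714272963 tilt [-0.  0.] F rail 0.35898133472861377 -1.981699720533271 0.1223628089408042 M [-0.37 -0.07  0.04] w 9.13457677306563
```

Emit:
jog_arm --pt "0 0 0 0.001 0 0 0" --pt "0 0 0 0.001 0 0 0" --pt "0 0 0 0 0 0 0"

```text
time: 20.05
tcp_pos: [575.7, 245.5, 384.3]
eef_rot: [[-0.211, 0.977, -0.0], [0.977, 0.211, 0.0], [0.0, -0.0, -1.0]]
force: [0.5, -1.5, 0.1]
grip_width: 9.4
```

```bash
python3 rel.py
```

```text
t 20.05 rail x 34.45562204408719 y 49.81421884446635 foot z 149.26326756964139 yaw 12.18968701922453 tilt [-0.  0.] F rail 0.12744996069722295 -1.605727467913345 0.13541471696490903 M [-0.36 -0.08  0.02] w 9.420764066282711
```

Emit:
jog_arm --pt "0 0 0 0.001 0 0 0" --pt "0 0 0 0.001 0 0 0" --pt "0 0 0 0 0 0 0"

```text
time: 20.3
tcp_pos: [575.3, 247.4, 384.3]
eef_rot: [[-0.211, 0.977, -0.0], [0.977, 0.211, 0.0], [0.0, -0.0, -1.0]]
force: [0.3, -1.1, 0.2]
grip_width: 9.4
```

```bash
python3 rel.py
```

```text
t 20.3 rail x 34.44729638395055 y 51.79319900960667 foot z 149.2610516080471 yaw 12.195027997940427 tilt [-0.  0.] F rail 0.06835555845823052 -1.1264793321615627 0.24116530973071698 M [-0.33 -0.11 -0.02] w 9.432218026871828
```

Emit:
jog_arm --pt "0 0 0 0.001 0 0 0" --pt "0 0 0 0.001 0 0 0" --pt "0 0 0 0 0 0 0"

```text
time: 20.55
tcp_pos: [574.9, 249.4, 384.3]
eef_rot: [[-0.211, 0.977, -0.0], [0.977, 0.211, 0.0], [0.0, -0.0, -1.0]]
force: [1.6, -1.5, 1.2]
grip_width: 9.5
```

```bash
python3 rel.py
```

```text
t 20.55 rail x 34.44342313003466 y 53.74747646613426 foot z 149.29191603897897 yaw 12.192642114981943 tilt [-0.  0.] F rail 1.2527400990907993 -1.79334779185657 1.1640096328545044 M [-0.34 -0.1  -0.02] w 9.48013118810183
```

Emit:
jog_arm --pt "0 0 0 0.001 0 0 0" --pt "0 0 0 0.001 0 0 0" --pt "0 0 0 0 0 0 0"

```text
time: 20.8
tcp_pos: [574.6, 250.6, 384.3]
eef_rot: [[-0.211, 0.978, 0.0], [0.978, 0.211, -0.001], [-0.001, -0.0, -1.0]]
force: [0.8, -2.6, 1.1]
grip_width: 9.4
```

```bash
python3 rel.py
```

```text
t 20.8 rail x 34.45610243018845 y 54.81268367830796 foot z 149.31029364581045 yaw 12.155097849254611 tilt [ 0. -0.] F rail 0.280650373943395 -2.7144783723844057 1.096225537510344 M [-0.72 -0.1   0.03] w 9.354783270302294
```

Emit:
jog_arm --pt "0 0 0 0.001 0 0 0" --pt "0 0 0 0.001 0 0 0" --pt "0 0 0 0 0 0 0"

```text
time: 21.05
tcp_pos: [574.3, 252.1, 384.4]
eef_rot: [[-0.21, 0.978, 0.0], [0.978, 0.21, -0.002], [-0.002, -0.0, -1.0]]
force: [0.6, -4.6, 2.5]
grip_width: 9.2
```

```bash
python3 rel.py
```

```text
t 21.05 rail x 34.46811393162176 y 56.17705561537255 foot z 149.38147738899394 yaw 12.131621576260105 tilt [ 0. -0.] F rail -0.3798380986669204 -4.619509553329584 2.526043133072284 M [-1.22 -0.11  0.  ] w 9.200905438281765
```

Emit:
jog_arm --pt "0 0 0 0 0 0 0" --pt "0 0 0 -0.001 0 0 0" --pt "0 0 0 0 0 -0.0008 0" --pt "0 0 0 0 0 0 0"

```text
time: 21.38
tcp_pos: [574.4, 251.7, 384.7]
eef_rot: [[-0.211, 0.978, -0.0], [0.978, 0.211, -0.001], [-0.001, -0.0, -1.0]]
force: [1.6, -4.0, -1.4]
grip_width: 9.3
```

```bash
python3 rel.py
```

```text
t 21.38 rail x 34.414758844340014 y 56.04360527053345 foot z 149.6907306668645 yaw 12.153627265008021 tilt [-0. -0.] F rail 0.7434275487101331 -4.278753755508634 -1.4260918656876695 M [-1.02 -0.3   0.01] w 9.309388455921722
```

Emit:
jog_arm --pt "0 0 0 -0.0007 0 0 0" --pt "0 0 0 -0.0007 0 0.0005 0" --pt "0 0 0 0 0 0 0" --pt "0 0 0 0 0 0 0"

```text
time: 21.72
tcp_pos: [574.5, 251.2, 384.6]
eef_rot: [[-0.211, 0.977, -0.0], [0.977, 0.211, 0.001], [0.001, 0.0, -1.0]]
force: [1.0, -2.5, -1.5]
grip_width: 8.9
```

```bash
python3 rel.py
```

```text
t 21.72 rail x 34.453981504546064 y 55.73952060668958 foot z 149.59693052154185 yaw 12.20029598991456 tilt [-0.  0.] F rail 0.42319197242508483 -2.6786975839660987 -1.4583019208340828 M [-0.55 -0.19 -0.02] w 8.93263885329646
```

Emit:
jog_arm --pt "0 0 0 -0.0008 0 0.0003 0" --pt "0 0 0 0 0 0 0" --pt "0 0 0 0 0 0 0"

```text
time: 21.97
tcp_pos: [574.6, 250.6, 384.6]
eef_rot: [[-0.212, 0.977, -0.0], [0.977, 0.212, 0.001], [0.001, 0.0, -1.0]]
force: [0.2, -1.1, 0.8]
grip_width: 9.2
```

```bash
python3 rel.py
```

```text
t 21.97 rail x 34.46510102283411 y 55.244433008182284 foot z 149.56440305372152 yaw 12.219381264215931 tilt [-0.  0.] F rail 0.016181639501583987 -1.097055747015493 0.763404940428809 M [-0.27 -0.01  0.02] w 9.192516599312686
```

Emit:
jog_arm --pt "0 0 0 0 0 0 0.012" --pt "0 0 0 0 0 0 0.016" --pt "0 0 0 0 0 0 0.022" --pt "0 0 0 0 0 0 0.03" --pt "0 0 0 0 0 0 0.03" --newtons 20

```text
time: 22.38
tcp_pos: [574.7, 250.2, 384.3]
eef_rot: [[-0.211, 0.977, -0.0], [0.977, 0.211, 0.0], [0.0, -0.0, -1.0]]
force: [1.0, 0.2, 0.2]
grip_width: 30.0
```

Emit:
jog_arm --pt "0 0 0 0 0 -0.003 0.03" --pt "0 0 0 0 0 -0.008 0.03" --pt "0 0 0 0 0 -0.015 0.03" --pt "0 0 0 0 0 -0.02 0.03" --pt "0 0 0 0 0 -0.02 0.03" --pt "0 0 0 0 0 -0.02 0.03" --pt "0 0 0 0 0 -0.01 0.03" --pt "0 0 0 0 0 0 0.03"

```text
time: 23.05
tcp_pos: [575.2, 249.7, 483.8]
eef_rot: [[-0.211, 0.978, 0.006], [0.978, 0.211, 0.003], [0.001, 0.007, -1.0]]
force: [-0.0, -0.1, 0.2]
grip_width: 30.2
```

```bash
python3 rel.py
python3 - <<'E'
from h import *
s=bot.camera("scene")[:,:,::-1]
cv2.imwrite("pics/e1.png",cv2.resize(s[130:250,160:320],None,fx=5,fy=5,interpolation=cv2.INTER_CUBIC))
for q in("hanger_tab","hanger"):
  for d in bot.tip_of("scene",q)[:1]: print(q,w("scene",d["point"]))
E
```

```text
t 23.05 rail x 35.86540809093269 y 54.21854805164173 foot z 248.77833436707783 yaw 12.165845448148499 tilt [0.01 0.  ] F rail -0.05998772458599607 -0.09342964330663056 0.18934443842001816 M [ 0.    0.   -0.01] w 30.17643234009215
hanger_tab [576.60954717 246.19164516 226.64914699]
hanger [572.07253694 249.35254371 158.24334126]
```

View pics/e1.png

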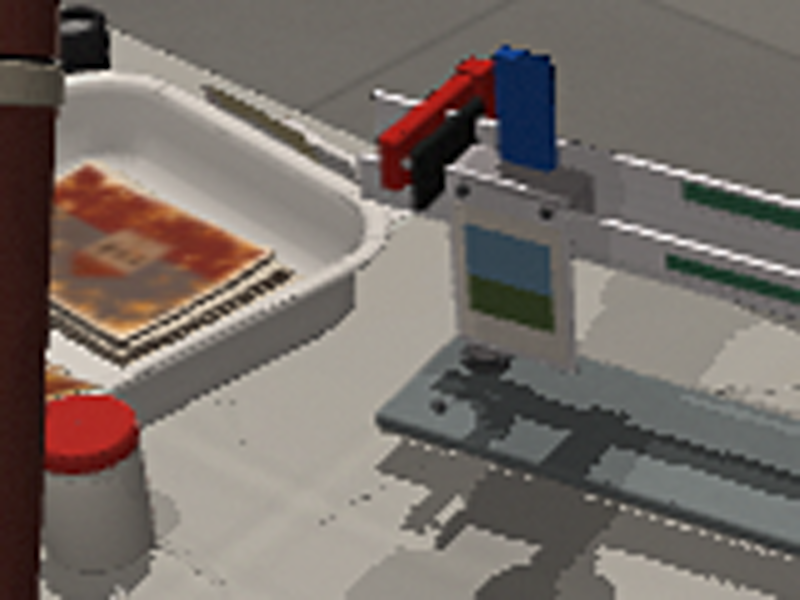

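```bash
python3 -c "
from plant import bot
print(bot.hand_in())"
```

```text
the job is handed in; nothing more can be done
None
```

The hanger is hanging upright in the drying rail's channel at the red stop, released, and the job is handed in at about 23 s of the 56 s allowed.

- **Entry:** I took it by the blue tab and touched the back fence with about 2 N to find the groove. I then lowered it inside the green marks until the tongue met the floor at about 150 mm. I pressed it home with about 4 N, reaching about 5 N during the slide.
- **Slide and stop:** Keeping hold, I slid it about 140 mm until it bore on the buffer with about 3 N. I eased that to about 1 N before letting go, so it would not spring back, then lifted straight up. All force readings on the rail and stop stayed well under 15 N.
- **Last checks:** In the final picture it is upright, with the tongue behind the lip and its edge at the buffer. The measured tab position is within about 1 mm of the expected one, and the robot reads no load. The jar stands as before. The loupe and the weight were outside that picture, but the arm never worked near them.
- **Not confirmed:** The camera cannot show whether a sub-millimetre gap opened at the buffer after release. That it still touches is inferred from the force readings and the tab position.

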